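# Clear the inspection glass and show the small mug's foot

### The arm

A 6-joint arm with a two-finger parallel gripper is mounted at the origin on the work surface. World frame = base frame: x ahead of the robot, y to its left, z up, the work surface at z = 0. Lengths are in m, angles in degrees, forces in N, time in s.
With the tool pointing down it reaches from about 0.3 to 0.75 m from the base axis. Payload 8.5 kg.
Tool frame: the origin (TCP) lies between the finger pads; the fingertips stand 17 mm ahead of it and the grasp point (between the pads) lies 2 mm behind it; z points along the fingers, y is the direction in which the jaws open and shut (so a half turn about z gives the same grasp; the last joint's range is limited). The gripper opens to 85 mm and grips with 20 to 120 N. Pads are 22 mm wide; open, the fingers measure 114 mm over their backs; the gripper's body (76 mm by 85 mm) begins 54 mm behind the grasp point. The pads swing forward as they close: fully open they stand 13 mm farther back than shut.
Start: joints at [-80.059, 21.807, 74.336, -0, 83.858, -12.336], TCP at [0.208, -0.509, 0.248] pointing down, gripper open.
Joint ranges: [-178.18, 178.18], [-50.72, 133.34], [12.68, 142.11], [-81.47, 261.47], [9.98, 163.14], [-165.26, 165.26]. Speed limits (degrees/s): [136.94, 136.94, 180, 180, 180, 180].

### API

Orientations are given as a 3x3 rotation matrix whose columns are the frame's x, y, z axes.
In Python, from rig import readout, eyes, env gives the robot as it stands.
- The arm moves only by the tool arm_command, never from a script. Its argument "rows" is text: rows parted by semicolons, each of 7 numbers parted by spaces: the closure, from 0 (fully open) to 1 (shut), then the shift along the tool's x, y, z in mm, then the turn, a rotation vector about the tool's x, y, z in degrees. In form: grip dx dy dz rx ry rz; .... A call has 1 to 5 rows; each row shifts and turns the commanded pose from where the row before left it, along the tool's axes as they then stand; what a row does not reach is not made up. A row lasts 1/12 s, in which the tool goes at most 41.7 mm and 7.16 degrees, less where a joint would pass 70% of its speed; a pose out of reach is approached as far as the arm can. A call with a gripper value outside its range is refused whole. The fingers move at their own pace and stop on an object; "squeeze" is the grip in N (left out, the last holds). Time passes only in rows, so rows that do not move let the fingers close. It gives the time, the measured TCP pose, the force and the opening at its end, in the units of the state.
- readout.observe(): the state, without advancing time (a new reading comes with each control period).
- eyes.get_image(name): name is "scene" or "top" or "wrist"; returns the picture (384x512x3 uint8, red, green, blue); there is no depth.
- eyes.camera_model(name): a dict with "mtx" (3x3 intrinsics, pixels), "view" (4x4, takes a point from world to camera coordinates). Camera axes: x right, y up, looking along -z (the intrinsics and any distortion apply to the point x, -y, -z); pixel columns grow to the right and rows downward; lengths in m; the calibration is good to about 2 mm. The wrist camera is an equidistant fisheye: a pixel r from the principal point sees the ray r / f radians off the axis. A picture is of the moment at which its call begins: read the wrist's pose just before it. camera_model takes no time and is no camera call; for the wrist camera it gives the pose at the moment of the call.
- env.close_job(): hands the job in, once; it reports no verdict.
The state is a dict: "time_s": time; "q": joint angles; "qvel": joint speeds; "joint_efforts": joint torques, N m; "position": TCP position; "tool_rot": TCP orientation; "ft_force": force on the tool from outside, world axes, zero at the start; "wrist_torque": the same for the moment, N m; "grip_width": finger opening in m.
Only numpy, scipy, OpenCV 4.12 (cv2) and the standard library are available. Lean on these libraries where they do the work, as an engineer would, in place of code of your own. Each camera call takes 0.05 s, during which the arm holds its last target. There are 200 camera calls.

### The job

At the mug packing bench, take the scraper and wipe the three broken-off ceramic chips off the glass of the inspection box into its catch tray, without touching the sharp chips with the fingers, then put the scraper aside on the table. Then pick up the small mug with a handle and hold it upright in the air over the middle of the glass, its foot level with the top of the gauge post (70 mm above the glass) and its handle pointing towards the tray side. Finish while still holding it there, keep it still and do not let go; leave the large mug and the tumbler where they stand.

Things in the scene. Friction and masses are not known exactly. Their poses are not given: they have to be found in the camera images.
- station: the inspection box, fixed: a grey box 190 x 170 mm (its x, y), 50 mm high, flat on top, with a flush glass pane 110 x 150 mm (x, y) in the middle of its top over a dark hollow with an upward-looking camera. Origin: centre of the box's underside, on the table; z up. A catch tray is joined to its -y side and a gauge post stands on it
- glass (a point): centre of the glass pane's top face, 50 mm above the table, straight above the box's origin; same axes as the inspection box
- gauge_top (a point): top of the steel gauge post (8 mm thick, 18 mm disc at its top) that stands on the box at x = +80, y = +40 mm from the glass centre; 70 mm above the glass
- tray (a point): middle of the floor of the open steel catch tray, 125 mm from the glass centre to the box's -y side; same axes as the box. The tray begins at the box's side (y = -85 mm from the box centre) and ends at y = -169 mm; 190 mm long along x, floor 6 mm and walls 35 mm above the table (lower than the box top)
- chip0: one of three sharp white ceramic chips, about 24 x 18 x 10 mm, 11 g, lying loose on the glass within 60 mm along x and 50 mm along y of its middle. Origin: centre of its underside
- chip1: one of three sharp white ceramic chips, about 24 x 18 x 10 mm, 11 g, lying loose on the glass within 60 mm along x and 50 mm along y of its middle. Origin: centre of its underside
- chip2: one of three sharp white ceramic chips, about 24 x 18 x 10 mm, 11 g, lying loose on the glass within 60 mm along x and 50 mm along y of its middle. Origin: centre of its underside
- scraper: the scraper block, loose on the table at the left: a black rubber foot 120 x 30 x 18 mm (x, y, z) with a wooden grip rib on top, 80 x 22 mm (x, y), from 18 to 60 mm above the underside; 200 g. Origin: centre of its underside; z up; x along its 120 mm length. Grip it from above across the 22 mm
- mug: the small mug: white ceramic, black inside on the bottom, outside diameter 62 mm, 70 mm high, straight 4 mm wall, a handle on its +y side reaching 58 mm from the axis, about 9 mm thick; about 160 g. The only small vessel with a handle. Origin: centre of its foot (underside); z up. It can be gripped over its outside from above, along its x
- mug_handle (a point): middle of the small mug's handle, 53 mm from the mug's axis along its y, 35 mm above its foot
- big_mug: bystander: large white mug with a handle on its +y side reaching 68 mm from the axis, 82 mm in diameter, 95 mm high. Origin: centre of its foot. Leave it where it stands
- tumbler: bystander: white ceramic tumbler without handle, 64 mm in diameter, 95 mm high. Origin: centre of its foot. Leave it where it stands

How it is judged (in metres and radians):
On the way, in this order (a step that is already met when the one before it is completed fails the run):
1. the scraper is held by the fingers over the inspection box (contact force between the fingers and scraper above 1 N and horizontal distance between scraper and glass below 0.13 m), for 0.1 s.
2. all three chips lie in the catch tray while the scraper is still held (contact force between the fingers and scraper above 1 N and x of chip0 in the frame of tray between -0.095 and 0.095 m and y of chip0 in the frame of tray between -0.044 and 0.044 m and z of each of chip0, chip1, chip2 in the frame of tray below 0.03 m and x of chip1 in the frame of tray between -0.095 and 0.095 m and y of chip1 in the frame of tray between -0.044 and 0.044 m and x of chip2 in the frame of tray between -0.095 and 0.095 m and y of chip2 in the frame of tray between -0.044 and 0.044 m), for 0.1 s.
3. the scraper is put aside on the table and let go (contact force between the fingers and scraper below 0.1 N and height (world z) of scraper below 0.03 m and contact force between scraper and station below 0.1 N), for 0.2 s.
At the end, for the whole second after the job is handed in: Fingers alone hold the small mug still: foot 55-85 mm above the glass, axis within 20 mm of its centre, within 0.14 rad of upright, handle within 0.26 rad of the tray direction (box -y). All chips are in the tray; the scraper is on the table, let go, off the inspection box (all of step 3 and horizontal distance between mug and glass below 0.02 m and z of mug in the frame of glass between 0.055 and 0.085 m and angle between mug's own z axis and vertical below 0.14 rad and angle between the y axis of mug and the y axis of station, either way round below 0.26 rad and y of mug_handle in the frame of glass below -0.02 m and linear speed of mug below 0.02 m/s and contact force between the fingers and mug above 1 N and contact force between mug and station below 0.1 N and contact force between mug and scraper below 0.1 N and contact force between mug and big_mug below 0.1 N and contact force between mug and tumbler below 0.1 N and x of chip0 in the frame of tray between -0.095 and 0.095 m and y of chip0 in the frame of tray between -0.044 and 0.044 m and z of each of chip0, chip1, chip2 in the frame of tray below 0.03 m and x of chip1 in the frame of tray between -0.095 and 0.095 m and y of chip1 in the frame of tray between -0.044 and 0.044 m and x of chip2 in the frame of tray between -0.095 and 0.095 m and y of chip2 in the frame of tray between -0.044 and 0.044 m); the arm keeps its last pose, push and grip.
It fails at once if a chip is touched with the fingers (contact force between the fingers and chip0 above 0.5 N or contact force between the fingers and chip1 above 0.5 N or contact force between the fingers and chip2 above 0.5 N).
It fails at once if the large mug or the tumbler is shifted by more than 30 mm (distance of any of big_mug, tumbler from where it was at the start of the episode above 0.03 m).
It also fails if it takes over 66 s, if anything falls off the work surface, if the arm or the gripper's body presses on something with over 40 N, if the wrist force passes 120 N, or if a joint passes its speed limit or range.

## Working session

There is one attempt and no reset: what is moved stays moved. The work goes in short steps, Python scripts to look and compute and a tool call to move; the robot and the scene stay as the last step left them, time stands still between calls to the robot, and variables do not carry over. Pictures are saved under pics/ and viewed, about 8 in all and at most 12, crops included, and the job is handed in when it is done.

Besides the shell and the picture viewer there is one more tool, called after "Request:" as a command line: name --argument value ..., lists and objects as JSON in quotes. arm_command: Moves the arm, as the interface text tells. Its arguments: {"type":"object","properties":{"rows":{"type":"string"},"squeeze":{"type":"number"}},"required":["rows"]}

```bash
ls; mkdir -p pics
python3 - <<'E'
from rig import readout, eyes, env
import cv2,numpy as np
s=readout.observe();print(s)
for n in("scene","top"):
    im=eyes.get_image(n);cv2.imwrite(f"pics/{n}0.png",im[:,:,::-1]);m=eyes.camera_model(n);print(n,m)
E
```

```text
pics
{'time_s': 0.0, 'q': array([-8.00601294e+01,  2.18408139e+01,  7.43836188e+01,  1.89196538e-03,
        8.38572415e+01, -1.23358177e+01]), 'qvel': array([-0.02879432, -0.03958186, -0.00820222,  0.07162571,  0.02040958,
       -0.02328273]), 'joint_efforts': array([-2.37143986e-04, -4.48463452e+01, -2.31281233e+01, -1.17721388e-04,
        4.74688306e-03,  5.49489798e-06]), 'position': array([ 0.20844469, -0.50869357,  0.24772009]), 'tool_rot': array([[ 9.25372030e-01,  3.79060101e-01, -2.13720221e-04],
       [ 3.79060012e-01, -9.25371017e-01,  1.40975118e-03],
       [ 3.36609926e-04, -1.38555710e-03, -9.99998983e-01]]), 'ft_force': array([ 0.161189  ,  0.00396605, -0.45431825]), 'wrist_torque': array([-0.01969709,  0.01526477,  0.06062771]), 'grip_width': 0.08545566664343103}
scene {'mtx': array([[443.02440847,   0.        , 261.12038281],
       [  0.        , 443.02440847, 184.02953111],
       [  0.        ,   0.        ,   1.        ]]), 'view': array([[-0.70312341,  0.71092525,  0.01423913,  0.38012002],
       [-0.50596242, -0.51427943,  0.69247289,  0.17741894],
       [ 0.49961936,  0.47968943,  0.72130337, -1.35206974],
       [ 0.        ,  0.        ,  0.        ,  1.        ]])}
top {'mtx': array([[487.01271202,   0.        , 258.10532079],
       [  0.        , 487.01271202, 197.61004527],
       [  0.        ,   0.        ,   1.        ]]), 'view': array([[-0.0136834 , -0.99989721,  0.00428169, -0.06072114],
       [ 0.97519692, -0.01239907,  0.22099147, -0.51981606],
       [-0.22091566,  0.00719941,  0.97526634, -1.1718068 ],
       [ 0.        ,  0.        ,  0.        ,  1.        ]])}
```

View pics/top0.png

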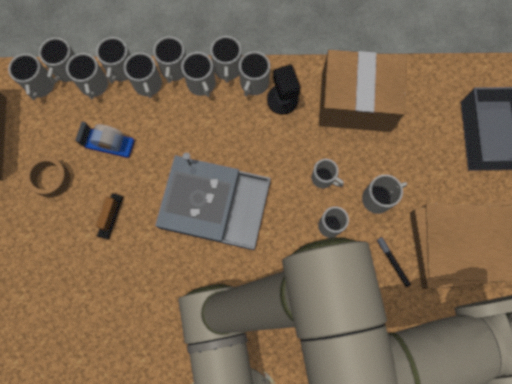

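View pics/scene0.png

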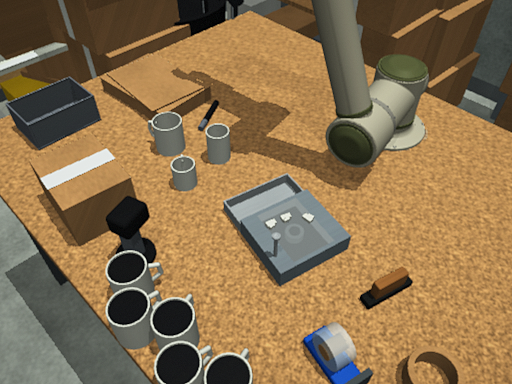

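The top view shows the box at about (200,200) with the tray to its right. The scraper is at (110,216), the small mug at (325,174), the tumbler at (334,221) and the big mug at (384,193). The scene view shows three chips on the glass and a round camera beneath it. Next I'll measure these.

```bash
cat > h.py <<'E'
import numpy as np,cv2
from rig import readout, eyes, env
def ray(n,uv,m=None):
    m=m or eyes.camera_model(n);V=m["view"];R=V[:3,:3];t=V[:3,3];K=m["mtx"]
    x=(uv[0]-K[0,2])/K[0,0];y=(uv[1]-K[1,2])/K[1,1]
    if n=="wrist":
        th=np.hypot(x,y);k=np.sin(th)/th if th>1e-9 else 1
        d=np.array([x*k,-y*k,-np.cos(th)])
    else: d=np.array([x,-y,-1.])
    return -R.T@t,R.T@d
def onz(n,uv,z,m=None):
    o,d=ray(n,uv,m);return o+d*(z-o[2])/d[2]
def px(n,p,m=None):
    m=m or eyes.camera_model(n);V=m["view"];c=V[:3,:3]@p+V[:3,3];K=m["mtx"];q=np.array([c[0],-c[1]])
    if n=="wrist":
        r=np.hypot(*q);q=q/r*np.arctan2(r,-c[2])
    else: q=q/-c[2]
    return K[:2,:2]@q+K[:2,2]
E
python3 - <<'E'
from h import *
im=cv2.imread("pics/top0.png")
c=im[130:260,80:280];cv2.imwrite("pics/crop1.png",cv2.resize(c,None,fx=4,fy=4,interpolation=cv2.INTER_CUBIC))
hsv=cv2.cvtColor(im,cv2.COLOR_BGR2HSV)
# non-cork mask
m=((hsv[...,1]<90)).astype(np.uint8)
m[:140]=0;m[260:]=0;m[:,:60]=0;m[:,420:]=0
n,l,s,ce=cv2.connectedComponentsWithStats(m)
for i in range(1,n):
    if s[i,4]>100:
        print(s[i],ce[i],cv2.minAreaRect(np.argwhere(l==i)[:,::-1].astype(np.float32)), cv2.minEnclosingCircle(np.argwhere(l==i)[:,::-1].astype(np.float32)))
d=((hsv[...,2]<60)).astype(np.uint8);d[:185]=0;d[245:]=0;d[:,:85]=0;d[:,130:]=0
print("scr",cv2.minAreaRect(np.argwhere(d)[:,::-1].astype(np.float32)))
E
```

```text
[ 76 140  59  18 117] [102.84615385 148.17948718] ((105.0, 148.5), (17.0, 58.0), 90.0) ((105.0, 141.5), 29.03886604309082)
[ 92 140  29  10 208] [108.10576923 143.65865385] ((106.0, 144.5), (9.0, 28.0), 90.0) ((106.0, 141.0), 14.035768508911133)
[ 155  152  116   98 7720] [213.05893782 201.92966321] ((213.61764526367188, 200.0294189453125), (103.07762908935547, 80.76435852050781), 14.03624439239502) ((212.8804168701172, 202.43080139160156), 62.125057220458984)
[311 158  33  31 717] [325.92329149 173.68479777] ((326.2378234863281, 172.6402587890625), (29.81651496887207, 31.47298812866211), 83.6598129272461) ((328.21551513671875, 174.51724243164062), 17.564373016357422)
[ 362  174   45   40 1241] [382.76712329 193.24979855] ((382.8000183105469, 193.9000244140625), (37.11872863769531, 42.0380744934082), 26.56505012512207) ((385.0, 194.0), 24.186872482299805)
[ 98 194  24  45 202] [110.66336634 217.98019802] ((109.91539001464844, 215.8230743408203), (11.149474143981934, 44.65336227416992), 19.440034866333008) ((109.7453842163086, 215.84564208984375), 22.468820571899414)
[ 283  206   89   54 2134] [333.3022493  240.36925961] ((327.0, 232.5), (53.0, 88.0), 90.0) ((327.0, 249.6226348876953), 44.98826217651367)
[377 237  18  23 155] [384.84516129 247.7483871 ] ((385.5294189453125, 248.88233947753906), (26.067785263061523, 6.859943389892578), 59.036251068115234) ((385.7127685546875, 248.81915283203125), 13.127470016479492)
scr ((110.45460510253906, 216.16415405273438), (11.469532012939453, 45.09433364868164), 19.855215072631836)
```

View pics/crop1.png

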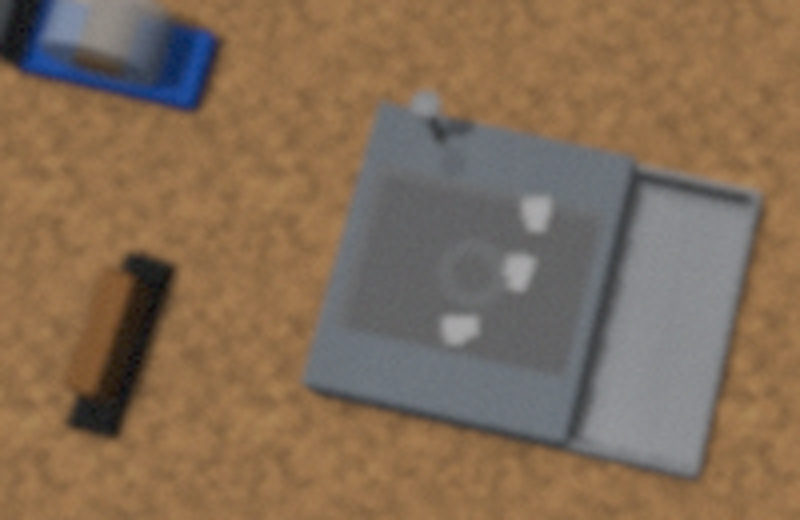

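The crop shows chips at (537,213), (519,271) and (460,329) and the ring of the camera under the glass. The glass and box corners and the scraper foot corners can be read off it too.

Run:
```python
from h import *
m=eyes.camera_model("top")
cv=lambda a:(80+(a[0]+.5)/4-.5,130+(a[1]+.5)/4-.5)
P=lambda a,z:onz("top",cv(a),z,m)
box=np.array([P(a,.05) for a in[(380,103),(633,160),(570,440),(308,385)]]);gl=np.array([P(a,.05) for a in[(385,178),(605,212),(567,375),(345,325)]])
print("box",box.mean(0),"glass",gl.mean(0))
for a,b in((0,1),(3,2),(3,0),(2,1)): 
    d=box[b]-box[a];print(np.linalg.norm(d),np.degrees(np.arctan2(d[1],d[0])))
d=np.array([box[0]-box[1],box[3]-box[2]]).sum(0);e=box[0]+box[1]-box[2]-box[3]
yaw=np.arctan2(d[1],d[0])-np.pi/2;print("yaw",np.degrees(yaw),np.degrees(np.arctan2(e[1],e[0])))
yx=np.arctan2(e[1],e[0]);yaw=(yx+yaw)/2
C=box.mean(0);R=np.array([[np.cos(yaw),np.sin(yaw)],[-np.sin(yaw),np.cos(yaw)]])
for a in[(537,213),(519,271),(460,329)]:print("chip",R@(P(a,.056)-C)[:2])
print("post",R@(P((426,103),.12)-C)[:2])
s=np.array([P(a,.018) for a in[(130,253),(175,265),(117,435),(68,425)]]);print("scr",s.mean(0));
d=s[0]+s[1]-s[2]-s[3];print(np.linalg.norm(d)/2,np.linalg.norm(s[0]-s[1]),np.degrees(np.arctan2(d[1],d[0])))
# vessels rim
for n,uv,z in(("mug",(325,173),.07),("tum",(334,221),.095),("big",(382,193),.095)):print(n,onz("top",uv,z,m))
im=cv2.imread("pics/top0.png");c=im[145:255,295:420];cv2.imwrite("pics/crop2.png",cv2.resize(c,None,fx=6,fy=5.4,interpolation=cv2.INTER_CUBIC) if 0 else cv2.resize(c,None,fx=5,fy=5,interpolation=cv2.INTER_CUBIC))
```

```text
box [0.5243118  0.08551585 0.05      ] glass [0.52289647 0.08390088 0.05      ]
0.1686590731460149 -103.86529340147551
0.168377289439944 -102.63662091111239
0.18886532603568496 -12.425104083706456
0.18524808381515667 -12.49613388472278
yaw -13.251470799916234 -12.460275596325692
chip [ 0.04332736 -0.03215551]
chip [ 0.00406096 -0.02969342]
chip [-0.04008076 -0.00209716]
post [0.08161806 0.04088078]
scr [0.48542962 0.31485846 0.018     ]
0.11666411276810972 0.030908503957712195 -16.296322715771215
mug [ 0.57804059 -0.2377096   0.07      ]
tum [ 0.4501904  -0.25045258  0.095     ]
big [ 0.51839438 -0.37179528  0.095     ]
```

View pics/crop2.png

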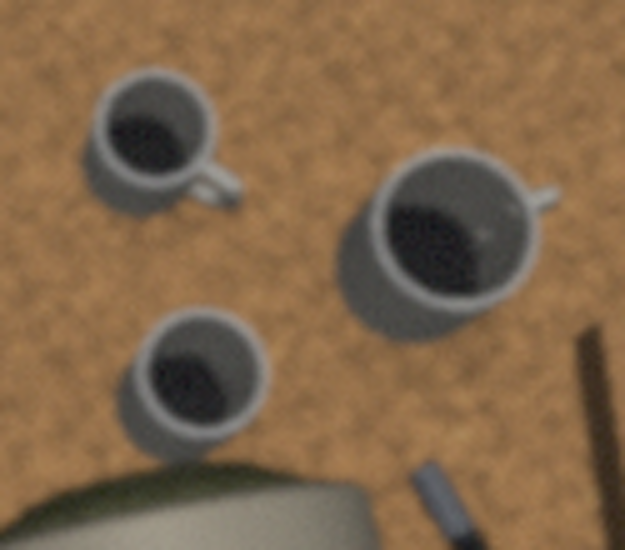

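Request:
arm_command --rows "0 0 0 0 0 0 6.43; 0 0 0 0 0 0 6.43; 0 0 0 0 0 0 6.43; 0 0 0 0 0 0 6.43; 0 0 0 0 0 0 6.43" --squeeze 60

```text
time_s: 0.52
position: [0.2085, -0.5088, 0.2479]
tool_rot: [[0.984, -0.177, -0.0], [-0.177, -0.984, 0.001], [-0.0, -0.001, -1.0]]
ft_force: [-0.5, -0.5, -0.1]
grip_width: 0.0852
```

Request:
arm_command --rows "0 0 0 0 0 0 6.43; 0 0 -20 0 0 0 0; 0 0 -41 0 0 0 0; 0 0 -41 0 0 0 0; 0 0 -41 0 0 0 0"

```text
time_s: 0.93
position: [0.2486, -0.3699, 0.2477]
tool_rot: [[0.96, -0.282, -0.0], [-0.282, -0.96, 0.001], [-0.001, -0.001, -1.0]]
ft_force: [1.3, -0.2, 0.1]
grip_width: 0.0856
```

Request:
arm_command --rows "0 0 -41 0 0 0 0; 0 0 -41 0 0 0 0; 0 0 -41 0 0 0 0; 0 0 -41 0 0 0 0; 0 0 -41 0 0 0 0"

```text
time_s: 1.35
position: [0.306, -0.173, 0.2482]
tool_rot: [[0.96, -0.282, -0.0], [-0.282, -0.96, 0.0], [-0.0, -0.0, -1.0]]
ft_force: [0.9, 1.0, 1.3]
grip_width: 0.0854
```

```bash
cat >> h.py <<'E'
def go(p,yaw):
    s=readout.observe();R=s["tool_rot"];y=np.degrees(np.arctan2(R[1,0],R[0,0]))
    d=R.T@(np.array(p)-s["position"])*1e3
    print("t",s["time_s"],"pos",s["position"].round(4),"yaw",y.round(2),"tilt",R[:2,2].round(4),"q6",s["q"][5].round(1),"F",s["ft_force"].round(1),"w",s["grip_width"].round(4))
    print("tool delta mm",d.round(1),"rz",round((y-yaw+180)%360-180,2))
E
python3 -c "
from h import *
go((.4854,.3149,.248),-16.3)"
```

```text
Traceback (most recent call last):
  File "h.py", line 22, in go
    print("t",s["time_s"],"pos",s["position"].round(4),"yaw",y.round(2),"tilt",R[:2,2].round(4),"q6",s["q"][5].round(1),"F",s["ft_force"].round(1),"w",s["grip_width"].round(4))
                                                                                                                                                       ^^^^^^^^^^^^^^^^^^^^^
AttributeError: 'float' object has no attribute 'round'
```

Request:
arm_command --rows "0 2.6 -40 0 0 0 0; 0 2.6 -40 0 0 0 0; 0 2.6 -40 0 0 0 0; 0 2.6 -40 0 0 0 0; 0 2.6 -40 0 0 0 0"

```text
time_s: 1.77
position: [0.3748, 0.0155, 0.2484]
tool_rot: [[0.96, -0.281, 0.0], [-0.281, -0.96, -0.0], [0.0, 0.0, -1.0]]
ft_force: [1.7, -2.2, -0.3]
grip_width: 0.0856
```

Request:
arm_command --rows "0 2.6 -40 0 0 0 0; 0 2.6 -40 0 0 0 0; 0 2.6 -40 0 0 0 0; 0 2.6 -40 0 0 0 0; 0 2.6 -40 0 0 0 0"

```text
time_s: 2.18
position: [0.4434, 0.204, 0.2481]
tool_rot: [[0.96, -0.28, -0.0], [-0.28, -0.96, -0.0], [-0.0, 0.0, -1.0]]
ft_force: [0.9, -1.3, 1.3]
grip_width: 0.0854
```

Request:
arm_command --rows "0 2.6 -40 0 0 0 0; 0 2.6 -40 0 0 0 0; 0 2.6 -40 0 0 0 0; 0 0 0 0 0 0 0; 0 0 0 0 0 0 0"

```text
time_s: 2.6
position: [0.4844, 0.316, 0.2471]
tool_rot: [[0.961, -0.278, -0.002], [-0.278, -0.961, -0.001], [-0.001, 0.001, -1.0]]
ft_force: [-0.1, -0.3, -0.1]
grip_width: 0.0855
```

```bash
sed -i 's/s\["grip_width"\].round(4)/round(s["grip_width"],4)/' h.py
python3 -c "
from h import *
go((.4854,.3149,.15),-16.3)
m=eyes.camera_model('wrist');im=eyes.get_image('wrist');cv2.imwrite('pics/w1.png',im[:,:,::-1]);np.save('w1.npy',m)
V=m['view'];print('cam',-V[:3,:3].T@V[:3,3],m['mtx'][0],V[2,:3])
print(px('wrist',np.array([.4854,.3149,.018]),m),px('wrist',np.array([.5235,.085,.05]),m))"
```

```text
t 2.6 pos [0.4844 0.316  0.2471] yaw -16.16 tilt [-0.0017 -0.0008] q6 127.6 F [-0.1 -0.3 -0.1] w 0.0855
tool delta mm [ 1.4  0.7 97.1] rz 0.14
cam [0.5557427  0.29449889 0.37180295] [297.31863964   0.         254.96082714] [ 0.28189047 -0.08145354  0.95598278]
[254.87282213 167.20278664] [430.25869697  94.40845034]
```

View pics/w1.png

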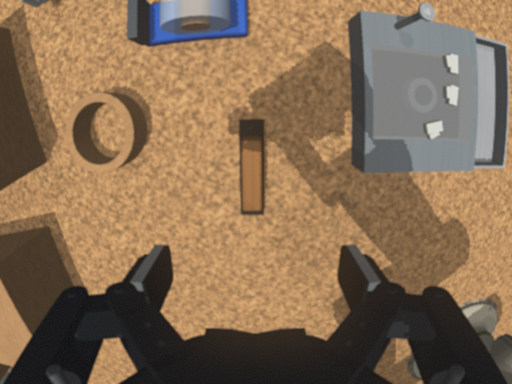

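The wrist view shows the scraper centred at (252,167), parallel to the fingers and about 2 mm off to the left. The chips and glass are clearly visible. I'll go down and grip.

Request:
arm_command --rows "0 1 -1.5 36 0 0 0; 0 0 0 36 0 0 0; 0 0 0 36 0 0 0; 0 0 0 36 0 0 0; 0 0 0 26 0 0 0"

```text
time_s: 3.07
position: [0.4848, 0.314, 0.0761]
tool_rot: [[0.959, -0.282, -0.003], [-0.282, -0.959, -0.001], [-0.002, 0.002, -1.0]]
ft_force: [0.1, -0.0, 1.1]
grip_width: 0.0852
```

Request:
arm_command --rows "0 0 0 20 0 0 0; 0 0 0 10 0 0 0; 0 0 0 2 0 0 0; 1 0 0 0 0 0 0; 1 0 0 0 0 0 0"

```text
time_s: 3.48
position: [0.4867, 0.3157, 0.0478]
tool_rot: [[0.96, -0.281, 0.002], [-0.281, -0.96, 0.001], [0.002, -0.001, -1.0]]
ft_force: [-0.2, -0.3, 0.4]
grip_width: 0.0639
```

Request:
arm_command --rows "1 0 0 0 0 0 0; 1 0 0 0 0 0 0; 1 0 0 0 0 0 0; 1 0 0 0 0 0 0; 1 0 0 0 0 0 0"

```text
time_s: 3.9
position: [0.4861, 0.316, 0.0469]
tool_rot: [[0.96, -0.281, 0.001], [-0.281, -0.96, 0.0], [0.001, -0.001, -1.0]]
ft_force: [-0.5, 0.7, 4.3]
grip_width: 0.0211
```

Request:
arm_command --rows "1 0 0 0 0 0 0; 1 0 0 0 0 0 0; 1 0 0 0 0 0 0; 1 0 0 0 0 0 0; 1 0 0 0 0 0 0"

```text
time_s: 4.32
position: [0.4861, 0.316, 0.0469]
tool_rot: [[0.96, -0.281, 0.001], [-0.281, -0.96, 0.0], [0.001, -0.001, -1.0]]
ft_force: [-1.2, -0.1, 5.0]
grip_width: 0.0213
```

Request:
arm_command --rows "1 0 0 -15 0 0 0; 1 0 0 -30 0 0 -1.2; 1 0 0 -30 0 0 -1.2; 1 0 0 -18 0 0 -1.2; 1 8.8 16.7 0 0 0 0"

```text
time_s: 4.73
position: [0.4915, 0.2999, 0.143]
tool_rot: [[0.976, -0.216, 0.006], [-0.216, -0.976, 0.003], [0.005, -0.004, -1.0]]
ft_force: [-0.1, -0.5, -2.4]
grip_width: 0.021
```

Request:
arm_command --rows "1 17.8 33.5 0 0 0 0; 1 17.8 33.5 0 0 0 0; 1 17.8 33.5 0 0 0 0; 1 17.8 33.5 0 0 0 0; 1 9 16.8 0 0 0 0"

```text
time_s: 5.15
position: [0.5365, 0.1292, 0.1388]
tool_rot: [[0.975, -0.222, -0.001], [-0.222, -0.975, -0.001], [-0.001, 0.001, -1.0]]
ft_force: [0.7, 0.6, -1.7]
grip_width: 0.0206
```

Request:
arm_command --rows "1 0 0 0 0 0 0; 1 0 0 0 0 0 0; 1 0 0 0 0 0 0"

```text
time_s: 5.4
position: [0.5355, 0.1334, 0.1389]
tool_rot: [[0.976, -0.22, -0.001], [-0.22, -0.976, 0.0], [-0.001, 0.0, -1.0]]
ft_force: [-0.2, 0.5, -2.0]
grip_width: 0.021
```

```bash
python3 -c "
from h import *
go((.536,.133,.0985),-12.7)
m=eyes.camera_model('wrist');im=eyes.get_image('wrist');cv2.imwrite('pics/w2.png',im[:,:,::-1]);np.save('w2.npy',m)
print([px('wrist',np.array(p),m).round() for p in ((.5235,.0848,.05),(.5235+.0756-.028,.0848-.02-.1235+.0,.05))])"
```

```text
t 5.4 pos [0.5355 0.1334 0.1389] yaw -12.69 tilt [-0.0012  0.0002] q6 104.4 F [-0.2  0.5 -2. ] w 0.021
tool delta mm [ 0.6  0.3 40.4] rz 0.01
[array([319., 207.]), array([465., 119.])]
```

View pics/w2.png

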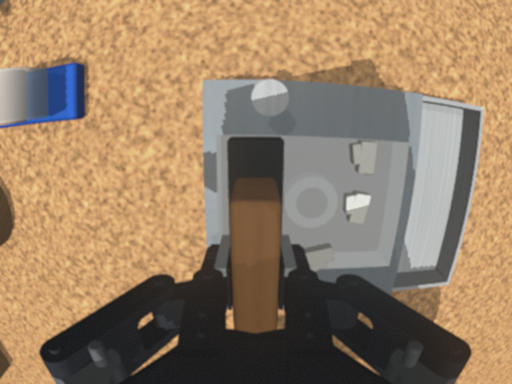

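The scraper is held and aligned with the box. All three chips are ahead of it, at (365,157), (357,205) and (320,255). I'll lower it and sweep.

Request:
arm_command --rows "1 0 0 14 0 0 0; 1 0 0 14 0 0 0; 1 0 0 8 0 0 0; 1 0 0 3 0 0 0; 1 0 0 0 0 0 0"

```text
time_s: 5.87
position: [0.5356, 0.1335, 0.0998]
tool_rot: [[0.976, -0.219, -0.001], [-0.219, -0.976, -0.0], [-0.001, 0.0, -1.0]]
ft_force: [-0.6, -0.0, -1.9]
grip_width: 0.021
```

Request:
arm_command --rows "1 0 0 0.5 0 0 0; 1 0 4 0 0 0 0; 1 0 8 0 0 0 0; 1 0 8 0 0 0 0; 1 0 8 0 0 0 0"

```text
time_s: 6.28
position: [0.5297, 0.1046, 0.1001]
tool_rot: [[0.975, -0.22, 0.0], [-0.22, -0.975, -0.0], [0.0, -0.0, -1.0]]
ft_force: [0.3, 0.3, -1.3]
grip_width: 0.0209
```

Request:
arm_command --rows "1 0 8 0 0 0 0; 1 0 8 0 0 0 0; 1 0 8 0 0 0 0; 1 0 8 0 0 0 0; 1 0 8 0 0 0 0"

```text
time_s: 6.7
position: [0.5208, 0.0657, 0.0999]
tool_rot: [[0.975, -0.22, 0.0], [-0.22, -0.975, 0.0], [0.0, -0.0, -1.0]]
ft_force: [0.6, 1.1, -1.8]
grip_width: 0.0213
```

Request:
arm_command --rows "1 0 8 0 0 0 0; 1 0 8 0 0 0 0; 1 0 8 0 0 0 0; 1 0 8 0 0 0 0; 1 0 8 0 0 0 0"

```text
time_s: 7.12
position: [0.512, 0.0267, 0.0998]
tool_rot: [[0.976, -0.22, 0.0], [-0.22, -0.976, 0.0], [0.0, -0.0, -1.0]]
ft_force: [0.4, 0.5, -2.9]
grip_width: 0.0216
```

Request:
arm_command --rows "1 0 8 0 0 0 0; 1 0 8 0 0 0 0; 1 0 8 0 0 0 0; 1 0 0 0 0 0 0; 1 0 0 0 0 0 0"

```text
time_s: 7.53
position: [0.5069, 0.0037, 0.0999]
tool_rot: [[0.975, -0.221, 0.0], [-0.221, -0.975, 0.0], [0.0, -0.0, -1.0]]
ft_force: [-0.2, 0.1, -2.2]
grip_width: 0.0209
```

```bash
python3 -c "
from h import *
go((.5235,.0848,.05),-12.7)
im=cv2.hconcat([cv2.resize(eyes.get_image('wrist')[:,:,::-1],(400,300)),cv2.resize(cv2.resize(eyes.get_image('top')[140:260,130:290,::-1],None,fx=3,fy=3),(400,300))]);cv2.imwrite('pics/w3.png',im)"
```

```text
t 7.5333 pos [0.5069 0.0037 0.0999] yaw -12.76 tilt [0.0001 0.0001] q6 89.8 F [-0.2  0.1 -2.2] w 0.0209
tool delta mm [ -1.7 -82.8  49.9] rz -0.06
```

View pics/w3.png

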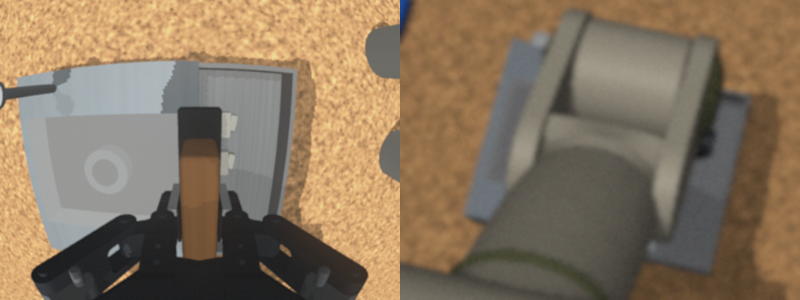

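The glass is clear and two chips show just beyond the scraper's front. I'll push 20 mm more, then lift and move back to look.

Request:
arm_command --rows "1 0 8 0 0 0 0; 1 0 8 0 0 0 0; 1 0 6 0 0 0 0; 1 0 0 0 0 0 0; 1 0 0 -20 0 0 0"

```text
time_s: 8.05
position: [0.5005, -0.0176, 0.1174]
tool_rot: [[0.975, -0.221, -0.006], [-0.221, -0.975, 0.002], [-0.006, -0.0, -1.0]]
ft_force: [-0.9, -0.4, -2.8]
grip_width: 0.0214
```

Request:
arm_command --rows "1 0 0 -25 0 0 0; 1 0 -35 0 0 0 0; 1 0 -40 0 0 0 0; 1 0 -40 0 0 0 0; 1 0 -40 0 0 0 0"

```text
time_s: 8.47
position: [0.5363, 0.1354, 0.145]
tool_rot: [[0.975, -0.221, 0.0], [-0.221, -0.975, 0.0], [0.0, -0.0, -1.0]]
ft_force: [1.6, 0.5, -2.5]
grip_width: 0.021
```

Request:
arm_command --rows "1 0 -10 0 0 0 0; 1 0 0 0 0 0 0; 1 0 0 0 0 0 0"

```text
time_s: 8.72
position: [0.5382, 0.1437, 0.1446]
tool_rot: [[0.976, -0.219, -0.001], [-0.219, -0.976, -0.0], [-0.0, 0.0, -1.0]]
ft_force: [0.1, -0.8, -2.4]
grip_width: 0.0207
```

```bash
python3 -c "
from h import *
go((.4854,.3149,.145),-12.7)
m=eyes.camera_model('wrist');im=eyes.get_image('wrist');cv2.imwrite('pics/w4.png',im[:,:,::-1])"
```

```text
t 8.7167 pos [0.5382 0.1437 0.1446] yaw -12.64 tilt [-0.0006 -0.0003] q6 105.4 F [ 0.1 -0.8 -2.4] w 0.0207
tool delta mm [ -89.  -155.6   -0.4] rz 0.06
```

View pics/w4.png

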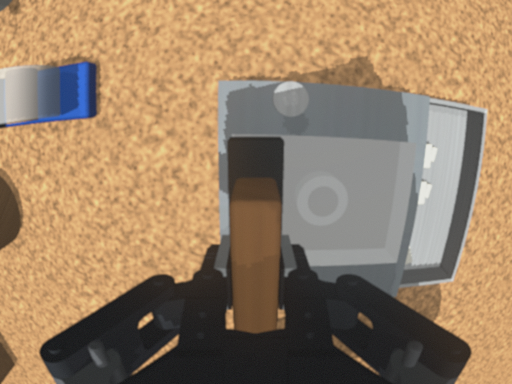

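All three chips are in the tray, at (430,155), (425,190) and (408,255). Next I'll put the scraper back where it was.

Request:
arm_command --rows "1 -17.8 -31 0 0 0 0; 1 -17.8 -31 0 0 0 0; 1 -17.8 -31 0 0 0 0; 1 -17.8 -31 0 0 0 0; 1 -17.8 -31 0 0 0 0"

```text
time_s: 9.18
position: [0.4855, 0.3142, 0.145]
tool_rot: [[0.975, -0.222, -0.0], [-0.222, -0.975, -0.0], [-0.0, 0.0, -1.0]]
ft_force: [1.3, -0.2, -2.5]
grip_width: 0.0211
```

Request:
arm_command --rows "1 0 0 25 0 0 0; 1 0 0 30 0 0 0; 1 0 0 25 0 0 0; 1 0 0 10 0 0 0; 1 0 0 4 0 0 0"

```text
time_s: 9.6
position: [0.4855, 0.3129, 0.0494]
tool_rot: [[0.975, -0.222, -0.003], [-0.222, -0.975, -0.001], [-0.003, 0.002, -1.0]]
ft_force: [0.7, -0.6, -2.5]
grip_width: 0.0211
```

Request:
arm_command --rows "1 0 0 2 0 0 0; 1 0 0 1 0 0 0; 1 0 0 0 0 0 0; 1 0 0 0 0 0 0"

```text
time_s: 9.93
position: [0.4862, 0.3144, 0.049]
tool_rot: [[0.975, -0.22, 0.002], [-0.22, -0.975, 0.001], [0.002, -0.001, -1.0]]
ft_force: [-1.0, 0.1, -1.5]
grip_width: 0.0211
```

Request:
arm_command --rows "1 0 0 1.5 0 0 0; 1 0 0 0 0 0 0; 0 0 0 0 0 0 0; 0 0 0 0 0 0 0; 0 0 0 0 0 0 0"

```text
time_s: 10.35
position: [0.4858, 0.3144, 0.0466]
tool_rot: [[0.976, -0.22, 0.0], [-0.22, -0.976, 0.0], [0.0, -0.0, -1.0]]
ft_force: [0.4, 0.2, -0.3]
grip_width: 0.0565
```

Request:
arm_command --rows "0 0 0 0 0 0 0; 0 0 0 0 0 0 0; 0 0 0 0 0 0 0; 0 0 0 0 0 0 0; 0 0 0 -15 0 0 0"

```text
time_s: 10.77
position: [0.4845, 0.3139, 0.0593]
tool_rot: [[0.975, -0.22, -0.004], [-0.22, -0.975, -0.002], [-0.004, 0.003, -1.0]]
ft_force: [-0.9, -0.4, 0.1]
grip_width: 0.0854
```

Request:
arm_command --rows "0 0 0 -35 0 0 0; 0 0 0 -40 0 0 0; 0 0 0 -40 0 0 0; 0 0 0 -40 0 0 0; 0 0 0 -30 0 0 0"

```text
time_s: 11.18
position: [0.4857, 0.3145, 0.25]
tool_rot: [[0.976, -0.22, 0.003], [-0.22, -0.976, 0.001], [0.003, -0.002, -1.0]]
ft_force: [0.1, 0.3, 0.7]
grip_width: 0.0853
```

```bash
python3 -c "
from h import *
m=eyes.camera_model('top')
c=onz('top',(295+154.5/5-.4,145+128.5/5-.4),.07,m);h=onz('top',(295+238/5-.4,145+188/5-.4),.045,m)
print(c,h,np.linalg.norm((h-c)[:2]),np.degrees(np.arctan2(*(h-c)[[1,0]])))
a=np.degrees(np.arctan2(*(h-c)[[1,0]]))
t=onz('top',(295+205/5-.4,145+375/5-.4),.095,m);b=onz('top',(295+455/5-.4,145+228/5-.4),.095,m);print('tum',t,'big',b)
go((c[0],c[1],.25),a+180)
"
```

```text
[ 0.5851204  -0.23929048  0.07      ] [ 0.55989693 -0.28469404  0.045     ] 0.05193944974792009 -119.05389421887934
tum [ 0.45358247 -0.25450135  0.095     ] big [ 0.5253536  -0.38115505  0.095     ]
t 11.1833 pos [0.4857 0.3145 0.25  ] yaw -12.7 tilt [0.0033 0.0013] q6 123.9 F [0.1 0.3 0.7] w 0.0853
tool delta mm [ 2.187e+02  5.184e+02 -3.000e-01] rz -73.64
```

Request:
arm_command --rows "0 15.6 37 0 0 0 0; 0 15.6 37 0 0 0 0; 0 15.6 37 0 0 0 0; 0 15.6 37 0 0 0 0; 0 15.6 37 0 0 0 0"

```text
time_s: 11.6
position: [0.5209, 0.115, 0.2465]
tool_rot: [[0.976, -0.22, 0.0], [-0.22, -0.976, 0.0], [0.0, -0.0, -1.0]]
ft_force: [1.2, -0.7, -1.1]
grip_width: 0.0854
```

Request:
arm_command --rows "0 15.6 37 0 0 0 0; 0 15.6 37 0 0 0 0; 0 15.6 37 0 0 0 0; 0 15.6 37 0 0 0 0; 0 15.6 37 0 0 0 0"

```text
time_s: 12.02
position: [0.5563, -0.0829, 0.2464]
tool_rot: [[0.975, -0.22, 0.0], [-0.22, -0.975, 0.0], [0.0, -0.0, -1.0]]
ft_force: [0.4, 0.2, 0.6]
grip_width: 0.0855
```

Request:
arm_command --rows "0 15.6 37 0 0 0 0; 0 15.6 37 0 0 0 0; 0 15.6 37 0 0 0 0; 0 15.6 37 0 0 0 -6.7; 0 0 0 0 0 0 -6.7"

```text
time_s: 12.43
position: [0.5848, -0.2456, 0.245]
tool_rot: [[1.0, 0.012, -0.001], [0.012, -1.0, -0.001], [-0.001, 0.001, -1.0]]
ft_force: [0.0, 0.2, -0.6]
grip_width: 0.0855
```

Request:
arm_command --rows "0 0 0 0 0 0 -6.7; 0 0 0 0 0 0 -6.7; 0 0 0 0 0 0 -6.7; 0 0 0 0 0 0 -6.7; 0 0 0 0 0 0 -6.7"

```text
time_s: 12.85
position: [0.5847, -0.239, 0.2462]
tool_rot: [[0.824, 0.567, -0.0], [0.567, -0.824, 0.0], [-0.0, -0.0, -1.0]]
ft_force: [-0.4, -0.1, 0.4]
grip_width: 0.0856
```

Request:
arm_command --rows "0 0 0 0 0 0 -6.7; 0 0 0 0 0 0 -6.7; 0 0 0 0 0 0 -6.7; 0 0 0 0 0 0 -6.7; 0 0 0 0 0 0 0"

```text
time_s: 13.27
position: [0.5847, -0.2389, 0.2462]
tool_rot: [[0.481, 0.877, -0.0], [0.877, -0.481, 0.0], [0.0, -0.0, -1.0]]
ft_force: [0.0, -0.0, -0.0]
grip_width: 0.0855
```

```bash
python3 -c "
from h import *
go((.5851,-.2393,.25),60.9)
m=eyes.camera_model('wrist');im=eyes.get_image('wrist');cv2.imwrite('pics/w5.png',im[:,:,::-1]);np.save('w5.npy',m)
print([px('wrist',np.array(p),m).round() for p in ((.5851,-.2393,.07),(.5851,-.2393,.0))])"
```

```text
t 13.2667 pos [ 0.5847 -0.2389  0.2462] yaw 61.23 tilt [-0.0002  0.0002] q6 -4.2 F [ 0. -0. -0.] w 0.0855
tool delta mm [-0.1  0.5 -3.8] rz 0.33
[array([256., 179.]), array([255., 165.])]
```

View pics/w5.png

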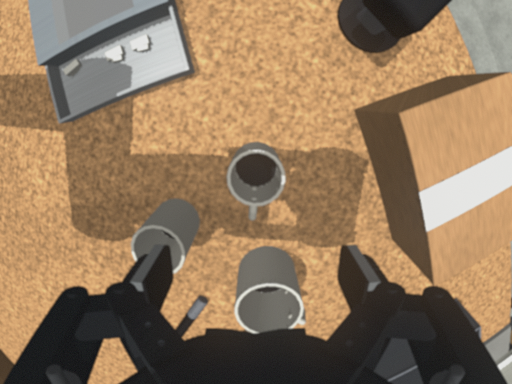

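The mug rim is centred at (257,176), the handle points down to (252,215), and the three chips lie in the tray at the upper left. I'll refine the pose numerically.

```bash
python3 -c "
from h import *
m=np.load('w5.npy',allow_pickle=True).item()
c=onz('wrist',(257,175.5),.07,m)
for z in(.035,.05):
  h=onz('wrist',(252.5,214),z,m);print(h,np.linalg.norm((h-c)[:2]),np.degrees(np.arctan2(*(h-c)[[1,0]])))
a=np.degrees(np.arctan2(*(h-c)[[1,0]]))
go((c[0],c[1],.05),a+180)
im=cv2.imread('pics/w5.png');cv2.imwrite('pics/c5.png',cv2.resize(im[130:240,200:320],None,fx=5,fy=5,interpolation=cv2.INTER_CUBIC))"
```

```text
[ 0.55665577 -0.28364969  0.035     ] 0.05602580326555444 -124.00394688502855
[ 0.55948892 -0.27877744  0.05      ] 0.050403682157395664 -124.4315043746975
t 13.3167 pos [ 0.5847 -0.239   0.2462] yaw 60.87 tilt [-0.0003  0.0002] q6 -3.8 F [ 0.7  0.1 -0.7] w 0.0851
tool delta mm [  3.1   2.1 196.2] rz 5.3
```

View pics/c5.png

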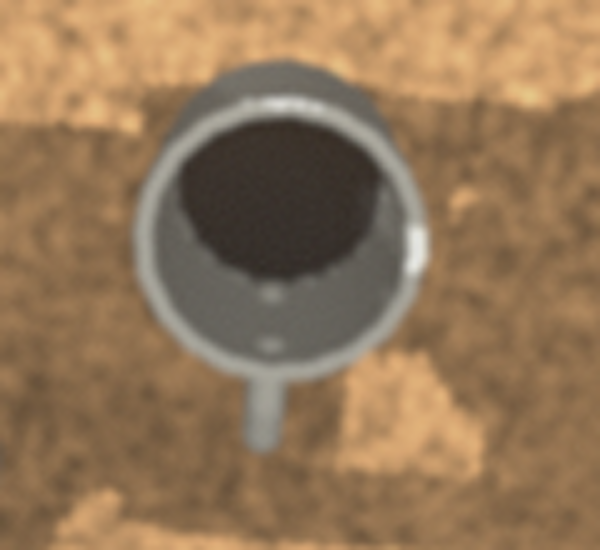

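Request:
arm_command --rows "0 0.7 1.5 30 0 0 4; 0 0 0 36 0 0 0; 0 0 0 36 0 0 0; 0 0 0 30 0 0 0; 0 0 0 22 0 0 0"

```text
time_s: 13.73
position: [0.5855, -0.2385, 0.0894]
tool_rot: [[0.548, 0.836, -0.003], [0.836, -0.548, 0.002], [-0.0, -0.003, -1.0]]
ft_force: [0.8, -0.1, -0.5]
grip_width: 0.0857
```

Request:
arm_command --rows "0 0 0 20 0 0 0; 0 0 0 14 0 0 0; 0 0 0 6 0 0 0; 0 0 0 2 0 0 0; 0 0 0 0 0 0 0"

```text
time_s: 14.15
position: [0.5866, -0.2392, 0.0505]
tool_rot: [[0.546, 0.838, 0.0], [0.838, -0.546, -0.0], [0.0, 0.0, -1.0]]
ft_force: [0.2, 0.3, 0.8]
grip_width: 0.0853
```

Request:
arm_command --rows "1 0 0 0 0 0 0; 1 0 0 0 0 0 0; 1 0 0 0 0 0 0; 1 0 0 0 0 0 0; 1 0 0 0 0 0 0" --squeeze 50

```text
time_s: 14.57
position: [0.5869, -0.2394, 0.0516]
tool_rot: [[0.545, 0.838, 0.002], [0.838, -0.545, -0.001], [0.0, 0.002, -1.0]]
ft_force: [-0.6, 0.5, 5.6]
grip_width: 0.0597
```

Request:
arm_command --rows "1 0 0 0 0 0 0; 1 0 0 0 0 0 0; 1 0 0 0 0 0 0; 1 0 0 -5 0 0 0; 1 0 0 -10 0 0 0"

```text
time_s: 14.98
position: [0.5858, -0.2387, 0.0648]
tool_rot: [[0.545, 0.839, -0.002], [0.839, -0.545, 0.001], [-0.0, -0.003, -1.0]]
ft_force: [-0.1, 0.5, -0.9]
grip_width: 0.0599
```

Request:
arm_command --rows "1 0 0 -20 0 0 0; 1 0 0 -36 0 0 0; 1 0 0 -40 0 0 0; 1 0 0 -40 0 0 0; 1 0 0 -30 0 0 0"

```text
time_s: 15.4
position: [0.5865, -0.239, 0.2358]
tool_rot: [[0.545, 0.839, 0.003], [0.839, -0.545, -0.002], [-0.0, 0.004, -1.0]]
ft_force: [1.1, -0.1, -1.0]
grip_width: 0.0598
```

Request:
arm_command --rows "1 15 -14.5 -10 0 0 0; 1 26.4 -25.4 0 0 0 0; 1 26.4 -25.4 0 0 0 0; 1 26.4 -25.4 0 0 0 0; 1 26.4 -25.4 0 0 0 0"

```text
time_s: 15.82
position: [0.5539, -0.0731, 0.2421]
tool_rot: [[0.545, 0.838, 0.0], [0.838, -0.545, -0.0], [0.0, 0.0, -1.0]]
ft_force: [0.7, 0.2, -0.8]
grip_width: 0.0598
```

Request:
arm_command --rows "1 26.4 -25.4 0 0 0 0; 1 26.4 -25.4 0 0 0 0; 1 26.4 -25.4 0 0 0 0; 1 22 -21 0 0 0 0; 1 14 -13.5 0 0 0 0"

```text
time_s: 16.23
position: [0.5235, 0.085, 0.2422]
tool_rot: [[0.543, 0.84, 0.0], [0.84, -0.543, 0.001], [0.001, 0.0, -1.0]]
ft_force: [-0.4, -0.8, -1.6]
grip_width: 0.0597
```

Request:
arm_command --rows "1 0 0 0 0 0 -5.1; 1 0 0 0 0 0 -5.1; 1 0 0 0 0 0 -5.1; 1 0 0 0 0 0 -5.1; 1 0 0 0 0 0 0"

```text
time_s: 16.65
position: [0.5244, 0.0823, 0.242]
tool_rot: [[0.215, 0.977, 0.0], [0.977, -0.215, -0.0], [0.0, 0.0, -1.0]]
ft_force: [-0.2, -0.8, -0.7]
grip_width: 0.0592
```

```bash
python3 -c "
from h import *
go((.5235,.0848,.171),77.3)
a=eyes.get_image('wrist')[:,:,::-1];b=eyes.get_image('scene')[:,:,::-1]
cv2.imwrite('pics/w6.png',cv2.hconcat([cv2.resize(a,(400,300)),cv2.resize(b[120:300,180:420],(400,300),interpolation=cv2.INTER_CUBIC)]))"
```

```text
t 16.65 pos [0.5244 0.0823 0.242 ] yaw 77.58 tilt [ 0.0004 -0.0001] q6 8.6 F [-0.2 -0.8 -0.7] w 0.0592
tool delta mm [ 2.2 -1.5 71. ] rz 0.28
```

View pics/w6.png

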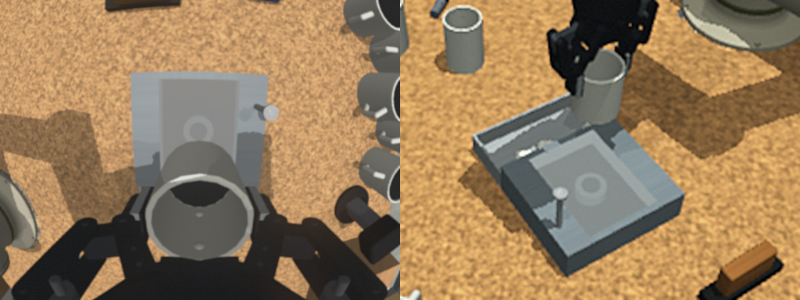

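The mug is held upright with its handle towards the tray, aligned with the tool axis, and the scraper is on the table. I'll lower it to gauge height.

Request:
arm_command --rows "1 2.2 -1.5 15 0 0 0; 1 0 0 20 0 0 0; 1 0 0 20 0 0 0; 1 0 0 11 0 0 0; 1 0 0 5 0 0 0"

```text
time_s: 17.17
position: [0.523, 0.0846, 0.1689]
tool_rot: [[0.221, 0.975, -0.003], [0.975, -0.221, 0.0], [-0.0, -0.003, -1.0]]
ft_force: [-0.3, 0.2, -1.3]
grip_width: 0.0595
```

Request:
arm_command --rows "1 0 0 0 0 0 0; 1 0 0 0 0 0 0; 1 0 0 0 0 0 0; 1 0 0 0 0 0 0; 1 0 0 0 0 0 0"

```text
time_s: 17.58
position: [0.5239, 0.0847, 0.171]
tool_rot: [[0.218, 0.976, 0.001], [0.976, -0.218, -0.0], [0.0, 0.001, -1.0]]
ft_force: [-0.9, -0.8, -1.0]
grip_width: 0.0598
```

```bash
python3 -c "
from h import *
go((.5235,.0848,.171),77.3);print(np.abs(readout.observe()['qvel']).max())
b=eyes.get_image('scene')[:,:,::-1]
c=cv2.resize(b[110:320,160:440],(800,600),interpolation=cv2.INTER_CUBIC)
cv2.imwrite('pics/s7.png',c)
R=np.array([[.9755,.2198],[-.2198,.9755]])
f=lambda p:(px('scene',np.array(p))-[160,110])*800/280
print('foot axis expected',f((.5235,.0848,.12)),'rim',f((.5235,.0848,.19)),'gauge',f((.5235+.078+.0088,.0848-.0176+.039,.12)))"
```

```text
t 17.5833 pos [0.5239 0.0847 0.171 ] yaw 77.38 tilt [ 0.0013 -0.0001] q6 9.0 F [-0.9 -0.8 -1. ] w 0.0598
tool delta mm [ 0.  -0.5  0. ] rz 0.08
0.2087625468244373
foot axis expected [386.19301073 274.54234966] rim [392.95612095 210.81048382] gauge [328.17350398 354.68417031]
```

View pics/s7.png

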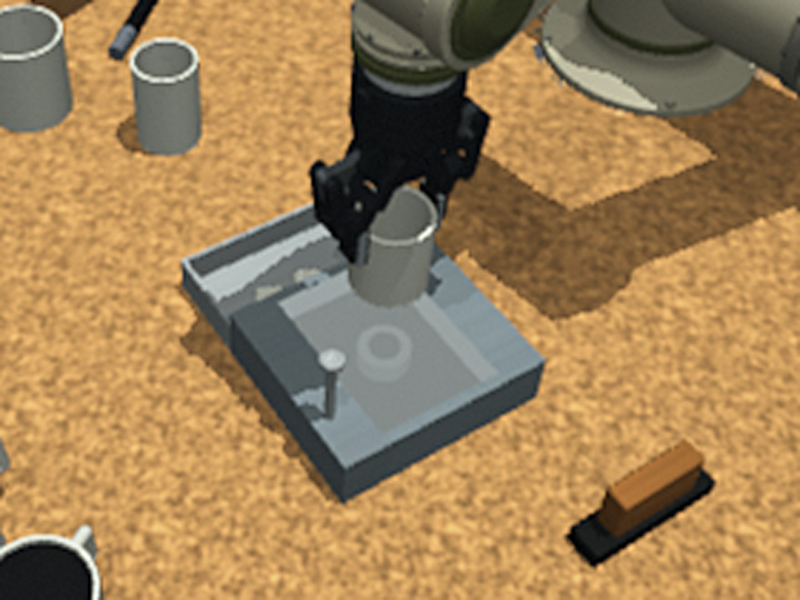

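The mug's foot is centred near (390,282); I expected (386,275), so it is within a few millimetres. It is upright and still. The chips are in the tray, the scraper lies on the table at (640,500), and the tumbler and large mug haven't moved. I'll hand it in.

```bash
python3 -c "
from rig import env
print(env.close_job())"
```

```text
the job is handed in; nothing more can be done
None
```

The job is handed in at about 17.6 s of the 66 s allowed. No verdict was reported, so the checks below are my own.

I swept the three chips off the glass into the catch tray with the scraper in one pass. I then put the scraper back on the table and let go of it. The small mug is now held upright over the middle of the glass, with its handle towards the tray.

**Last checks:**
- **Mug position:** the tool is within 1 mm of its target above the estimated glass centre. From the grip height, the foot works out at about 70 mm above the glass. In the final scene picture the foot appears about 2–3 mm from where I expected it.
- **Mug attitude:** the tool is tilted by less than 0.1°. The grasp lined up with the handle to within a few degrees by eye. In the final view the handle is hidden behind the mug.
- **Grip:** the fingers stopped at an opening of 59.8 mm, a little under the mug's 62 mm, and the mug stayed put throughout the move.
- **Chips:** the wrist picture taken above the mug showed all three in the tray. The final scene picture agrees as far as the gripper lets it be seen.
- **Large mug and tumbler:** both stand where they were, as far as the pictures show.

No check failed. The only small disagreement was the gauge post, which showed about 2 pixels, roughly 3 mm, from its predicted place. That is well inside the tolerance.

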